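# Fit the mixing paddle and lid to the mini chopper

### The arm

A 6-joint arm with a two-finger parallel gripper is mounted at the origin on a cart in front of the work surface, level with it; the furniture and walls round the work are solid. World frame = base frame: x ahead of the robot, y to its left, z up, the work surface at z = 0. Lengths are in m, angles in rad, forces in N, time in s.
With the tool pointing down it reaches from about 0.225 to 0.875 m from the base axis. Payload 3.4 kg.
Tool frame: the origin (TCP) lies at the very end of the fingers, on their centre line; the grasp point (between the pads) lies 19 mm behind it (grip_depth is the distance from the TCP to the grasp point, in m); x points along the fingers, z is the direction in which the jaws open and shut, and the axes are right-handed (so a half turn about x gives the same grasp; the last joint's range is limited). The gripper opens to 85 mm and grips with 20 to 120 N. Pads are 22 mm wide; open, the fingers measure 114 mm over their backs; the gripper's body (76 mm by 85 mm) begins 54 mm behind the grasp point. The pads swing forward as they close: fully open they stand 13 mm farther back than shut.
Start: joints at [1.138, 0.276, 1.505, -0, 1.361, -0.121], TCP at [0.176, 0.547, 0.231] pointing down, gripper open.
Joint ranges: [-2.89, 2.89], [-0.75, 2.08], [0.22, 2.7], [-1.18, 4.32], [0.11, 2.71], [-2.7, 2.7]. Speed limits (rad/s): [2.57, 2.57, 3.14, 3.14, 3.14, 3.14].

### API

Orientations are given as a unit quaternion [w, x, y, z].
In Python, from rig import get_state, get_image, sign_off, grip_depth gives the robot as it stands. The module is installed in compiled form; this text tells all that it offers.
- The arm moves only by the tool arm_command, never from a script. Its argument "series" is a list of rows, each an object with "dp": the shift along the tool's x, y, z scaled (see below), a list of three; "angular": the turn, a rotation vector about the tool's x, y, z scaled (see below), a list of three; "gripper": the finger opening in mm, from 0 to 85.4. A call has exactly 8 rows; each row shifts and turns the pose as measured when the row begins, along the tool's axes as they then stand; what a row does not reach is not made up. The controller multiplies each number of a shift by 0.12 m and each number of a turn by 90 degrees. A row lasts 1/8 s, in which the tool goes at most 62.5 mm and 10.7 degrees, less where a joint would pass 70% of its speed; a pose out of reach is approached as far as the arm can. A call with a number of a shift or a turn outside -1 to 1 is refused whole. A call with a gripper value outside its range is refused whole. The fingers move at their own pace and stop on an object; "grip_force" is the grip in N (left out, the last holds). Time passes only in rows, so rows that do not move let the fingers close, or fill a call up. It gives the time, the measured TCP pose, the force and the opening at its end, in the units of the state.
- get_state(): the state, without advancing time (a new reading comes with each control period).
- get_image(name): name is "scene" or "side" or "wrist"; returns a dict with "image" (384x512x3 uint8, blue, green, red), "depth" (384x512 float32, m along the optical axis (not along the pixel's ray), 0 where there is no reading), "mtx" (3x3 intrinsics, pixels), "k1" (the pictures are not rectified: a ray, as slopes to the right and down, at radius r is drawn at 1 + k1 r^2 times it, then the intrinsics apply), "view" (4x4, takes a point from world to camera coordinates); the wrist camera has in their place "mount" (4x4, takes a point from camera to tool coordinates, whose origin is the TCP and whose axes are the tool frame's). Camera axes: x right, y up, looking along -z (the intrinsics and any distortion apply to the point x, -y, -z); pixel columns grow to the right and rows downward; lengths in m; the calibration is good to about 2 mm. A picture is of the moment at which its call begins: read the wrist's pose just before it.
- sign_off(): hands the job in, once; it reports no verdict.
The state is a dict: "clock": time; "qpos": joint angles; "qd": joint speeds; "effort": joint torques, N m; "position": TCP position; "ee_rot": TCP orientation; "contact_force": force on the tool from outside, world axes, zero at the start; "moment": the same for the moment, N m; "width": finger opening in m.
Only numpy, scipy, OpenCV 4.12 (cv2) and the standard library are available. Lean on these libraries where they do the work, as an engineer would, in place of code of your own. Each camera call takes 0.05 s, during which the arm holds its last target. There are 200 camera calls.

### The job

Get the mini chopper ready for the next batch of filling: put the white mixing paddle into its bowl and ease it round on the drive until it drops fully home, then put the grey lid on so that it sits flat on the bowl's rim. The square drive has stopped at some angle nobody knows, so feel for it and turn gently: never force the paddle or the lid down, and leave the things standing around where they are.

Things in the scene. Friction and masses are not known exactly. Their poses are not given: they have to be found in the camera images.
- chopper: mini chopper, fixed: white round motor base 88 mm wide, clear bowl locked on it, rocker switch at the front (-x of its frame). Origin at the centre of its underside, z up. Bowl floor 66 mm and rim 112 mm above the origin; bowl 80 mm outside, 74 mm inside.
- bowl_rim (a point): centre of the bowl's mouth, level with the rim, on the drive's axis, 112 mm above the table
- pin_tip (a point): round tip of the steel centre pin (9 mm thick) in the bowl, 34 mm above the bowl floor. The pin rises from a black square driver, 14 mm across flats, 12 mm high from the bowl floor. The driver's angle is not measured, differs every time and does not follow the chopper's yaw. It turns stiffly (0.1 N m): it stays put while the paddle rubs on it, and turns along once keyed.
- paddle: the mixing paddle: origin at the centre of its underside, x and y axes square to the flats of its socket: a square socket 15.6 mm wide, 13 mm deep from below, continued by a round 12 mm bore up to 40 mm. The square fits in four ways, to about 6 degrees and 0.8 mm; the bore has 1.5 mm play on the pin. Over the pin it stands 12 mm too high on the driver until the squares line up, then it drops to the bowl floor.
- paddle_center (a point): centre (half-way up) of the white mixing paddle, standing upright on the table, 66 mm tall, 0.12 kg: round hub 24 mm thick from 30 mm above its underside to its top (grip it near the top), 34 mm at the foot, two blunt wings at the foot, 62 mm over the tips, below 17 mm height. Fully home this point is 13 mm below the plane of the bowl's rim and the hub's top 20 mm above that plane.
- lid: the grey lid: origin at the centre of its underside (lower edge of its skirt). The skirt, 8 mm deep and 84 mm wide inside, goes over the bowl's rim until the disc rests on the rim.
- lid_center (a point): centre (half-way up) of the grey round lid, lying right way up, 36 mm tall, 0.09 kg: disc 88 mm wide, its top face 12 mm above the underside; in the middle a raised round cap, 40 mm thick, from 12 to 36 mm height, hollow below: grip it by the cap. On the bowl with the paddle home this point is 10 mm above the plane of the rim; over a paddle standing too high it stays 8 mm up.
- salt_shaker: glass salt shaker, 44 mm wide, 90 mm tall, behind the work to the left; bystander; origin at its underside
- honey_jar: glass jar with a red screw cap, 60 mm wide, 86 mm tall, behind the work to the right; bystander; origin at its underside
- jam_jar: glass jar with a pale screw cap, 62 mm wide, 99 mm tall, behind the work to the right; bystander; origin at its underside
- cinnamon: round glass spice jar with a black cap, 41 mm wide, 105 mm tall, in front of the chopper; bystander; origin at its underside
- price_block_2: black price card in a wooden block, 62 mm wide, 22 mm deep, 58 mm tall, to the right; bystander; origin at its underside
- chalk_pen: white pen with a blue cap, 135 mm long, lying at the front of the table; bystander; origin at its underside
- pepper_mill: wooden pepper mill, 58 mm wide, 150 mm tall, directly behind the chopper (axis 110 mm from the chopper's); bystander; origin at its underside

How it is judged:
By the outcome, as a careful person would: the job done as asked, in the order asked, and still so for the second after the job is handed in, with the robot touching nothing.
It also fails if it takes over 72 s, if anything falls off the work surface, if the arm or the gripper's body presses on something with over 40 N, if the wrist force passes 120 N, or if a joint passes its speed limit or range.

## Working session

There is one attempt and no reset: what is moved stays moved. The work goes in short steps, Python scripts to look and compute and a tool call to move; the robot and the scene stay as the last step left them, time stands still between calls to the robot, and variables do not carry over. Pictures are saved under pics/ and viewed, about 8 in all and at most 12, crops included, and the job is handed in when it is done.

Besides the shell and the picture viewer there is one more tool, called after ">>>" as name([rows], argument=value, ...), one row to a line, values as JSON. arm_command: Moves the arm, as the interface text tells. Its arguments: {"type":"object","properties":{"series":{"type":"array","items":{"type":"object","properties":{"dp":{"type":"array","items":{"type":"number"}},"angular":{"type":"array","items":{"type":"number"}},"gripper":{"type":"number"}}}},"grip_force":{"type":"number"}},"required":["series"]}

```bash
mkdir -p pics
cat > h.py <<'E'
import numpy as np, cv2
from rig import get_state, get_image, sign_off, grip_depth
from scipy.spatial.transform import Rotation as R
def tool():
    s=get_state(); q=s['ee_rot']; T=np.eye(4)
    T[:3,:3]=R.from_quat([q[1],q[2],q[3],q[0]]).as_matrix(); T[:3,3]=s['position']; return T
def grab(name):
    T=tool(); d=get_image(name)
    d['c2w']=T@np.array(d['mount']) if 'mount' in d else np.linalg.inv(np.array(d['view']))
    return d
def points(d):
    """world xyz per pixel from depth"""
    K=np.array(d['mtx']);h,w=d['depth'].shape
    u,v=np.meshgrid(np.arange(w),np.arange(h))
    a=cv2.undistortPoints(np.stack([u,v],-1).reshape(-1,1,2).astype(float),K,np.array([d['k1'],0,0,0.])).reshape(h,w,2)
    z=d['depth']; P=np.stack([a[...,0]*z,-a[...,1]*z,-z,np.ones_like(z)],-1)
    return (P@d['c2w'].T)[...,:3]
def ray_plane(d,u,v,z):
    K=np.array(d['mtx']);a=cv2.undistortPoints(np.array([[[u,v]]],float),K,np.array([d['k1'],0,0,0.])).ravel()
    r=d['c2w'][:3,:3]@[a[0],-a[1],-1]; o=d['c2w'][:3,3]; return o+r*(z-o[2])/r[2]
E
python3 - <<'E'
from h import *
s=get_state(); print(s, grip_depth)
a=grab('scene');b=grab('side')
for d in (a,b): print(np.round(d['c2w'],3).tolist(),d['k1'],np.array(d['mtx']).tolist())
np.savez('s0.npz',**{f'{n}_{k}':np.array(x[k]) for n,x in (('scene',a),('side',b)) for k in ('image','depth','mtx','k1','c2w')})
cv2.imwrite('pics/a.png',a['image']);cv2.imwrite('pics/b.png',b['image'])
E
```

```text
{'clock': 0.0, 'qpos': array([ 1.13800366e+00,  2.76624674e-01,  1.50612871e+00, -1.74605052e-05,
        1.36071818e+00, -1.20990454e-01]), 'qd': array([ 0.00150975,  0.001103  ,  0.00116178, -0.00055096, -0.00043816,
       -0.00093389]), 'effort': array([ 1.71274522e-03, -4.16782093e+01, -2.45810062e+01,  7.84544773e-05,
        1.09973652e-02, -5.90131421e-06]), 'position': array([0.17617682, 0.54678727, 0.23042456]), 'ee_rot': array([ 0.57099286, -0.4166304 ,  0.57214747,  0.415973  ]), 'contact_force': array([-0.55744691,  0.98348479, -0.25498166]), 'moment': array([ 0.02199848, -0.00327434,  0.00671137]), 'width': 0.08549770733134111} 0.0187
[[0.744, 0.508, -0.435, 0.105], [-0.669, 0.578, -0.468, -0.389], [0.014, 0.638, 0.77, 0.854], [0.0, 0.0, 0.0, 1.0]] 0.0266098793095534 [[458.72672515822717, 0.0, 252.9053924538186], [0.0, 458.72672515822717, 188.721724147523], [0.0, 0.0, 1.0]]
[[-0.986, -0.099, 0.136, 0.65], [0.168, -0.502, 0.848, 0.89], [-0.016, 0.859, 0.512, 0.588], [0.0, 0.0, 0.0, 1.0]] -0.03710959829988398 [[443.8991615742727, 0.0, 254.96519400553956], [0.0, 443.8991615742727, 188.07911309256556], [0.0, 0.0, 1.0]]
```

View pics/a.png

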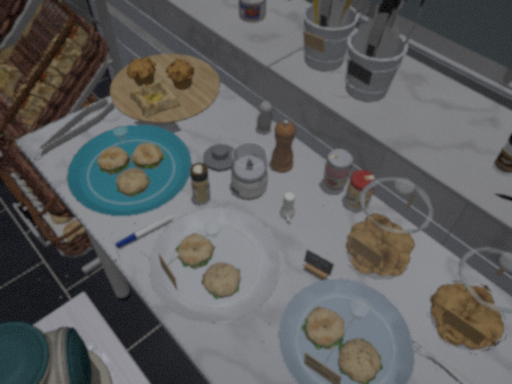

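View pics/b.png

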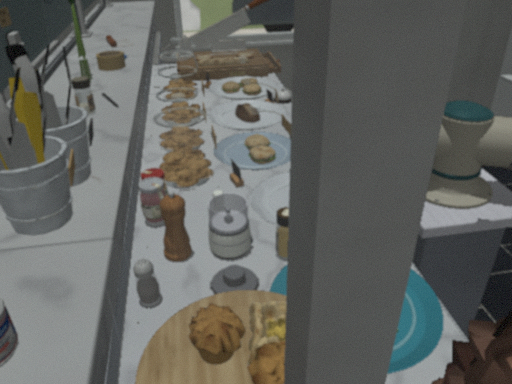

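The scene view shows the chopper at (250,170), the lid at (220,156), the paddle at (288,206), the mill at (284,145) and the cinnamon at (200,183). The side view shows the lid at (235,281) and the chopper at (229,225).

Run:
```python
from h import *
z=np.load('s0.npz')
def ld(n): return {k:z[f'{n}_{k}'] for k in ('image','depth','mtx','k1','c2w')}
a=ld('scene');b=ld('side');PA=points(a);PB=points(b)
def box(P,d,u0,u1,v0,v1,zl,zh):
    q=P[v0:v1,u0:u1].reshape(-1,3);dep=d['depth'][v0:v1,u0:u1].ravel();q=q[(dep>0)&(q[:,2]>zl)&(q[:,2]<zh)]
    return q
for n,P,d,bx,zs in [('lid',PA,a,(200,240,138,175),(.006,.02)),('lidcap',PA,a,(200,240,138,175),(.03,.045)),('lidS',PB,b,(205,265,260,300),(.006,.02)),('lidcapS',PB,b,(205,265,260,300),(.03,.045)),
 ('chopA rim',PA,a,(228,272,140,200),(.105,.12)),('chop base',PA,a,(228,272,140,205),(.02,.06)),('chopS rim',PB,b,(205,253,185,260),(.105,.12)),
 ('paddle top',PA,a,(278,300,188,222),(.06,.075)),('paddle mid',PA,a,(278,300,188,222),(.025,.06)),('paddle low',PA,a,(275,302,195,228),(.006,.02)),
 ('mill',PA,a,(270,300,115,175),(.05,.16)),('cinn',PA,a,(188,212,158,208),(.095,.12)),('salt',PA,a,(255,275,95,135),(.03,.1)),('jam',PA,a,(322,355,145,197),(.09,.11)),('honey',PA,a,(343,375,165,212),(.078,.095)),('price',PA,a,(302,335,245,280),(.02,.07))]:
    q=box(P,d,*bx,*zs)
    if len(q): print(n,len(q),'mean',q.mean(0).round(3),'lo',np.percentile(q,3,0).round(3),'hi',np.percentile(q,97,0).round(3))
    else: print(n,0)
for n,u,v,h in [('rim ctr',249,156,.112),('pin',250,162,.1),('lid cap',220,151,.036),('pad top',289,197,.066)]: print(n,ray_plane(a,u,v,h).round(3))
print(ray_plane(b,229,203,.112),ray_plane(b,235,272,.036))
c=cv2.resize(a['image'][130:230,180:310],None,fx=6,fy=6,interpolation=cv2.INTER_CUBIC)
cv2.imwrite('pics/c.png',c)
```

```text
lid 434 mean [0.579 0.255 0.012] lo [0.549 0.22  0.008] hi [0.628 0.298 0.017]
lidcap 161 mean [0.59  0.258 0.035] lo [0.572 0.242 0.031] hi [0.607 0.277 0.038]
lidS 644 mean [0.594 0.267 0.013] lo [0.553 0.232 0.009] hi [0.634 0.288 0.018]
lidcapS 270 mean [0.593 0.265 0.036] lo [0.576 0.246 0.031] hi [0.61  0.281 0.038]
chopA rim 229 mean [0.584 0.143 0.11 ] lo [0.547 0.105 0.106] hi [0.623 0.182 0.113]
chop base 457 mean [0.564 0.12  0.04 ] lo [0.54  0.1   0.021] hi [0.608 0.161 0.058]
chopS rim 261 mean [0.589 0.149 0.109] lo [0.551 0.107 0.105] hi [0.626 0.186 0.112]
paddle top 84 mean [0.594 0.023 0.065] lo [0.584 0.012 0.062] hi [0.605 0.033 0.068]
paddle mid 105 mean [0.59  0.018 0.043] lo [0.583 0.012 0.027] hi [0.601 0.03  0.059]
paddle low 85 mean [0.586 0.015 0.014] lo [ 0.577 -0.     0.007] hi [0.603 0.036 0.02 ]
mill 688 mean [0.69  0.138 0.102] lo [0.671 0.119 0.052] hi [0.8   0.202 0.142]
cinn 239 mean [0.474 0.186 0.104] lo [0.457 0.17  0.096] hi [0.493 0.205 0.107]
salt 459 mean [0.76  0.275 0.058] lo [0.731 0.25  0.032] hi [0.803 0.341 0.088]
jam 427 mean [0.74  0.007 0.098] lo [ 0.715 -0.018  0.092] hi [0.767 0.033 0.101]
honey 385 mean [ 0.74  -0.056  0.085] lo [ 0.716 -0.078  0.079] hi [ 0.767 -0.017  0.09 ]
price 381 mean [ 0.535 -0.127  0.04 ] lo [ 0.527 -0.156  0.021] hi [ 0.544 -0.097  0.059]
rim ctr [0.581 0.138 0.112]
pin [0.578 0.132 0.1  ]
lid cap [0.587 0.253 0.036]
pad top [0.594 0.02  0.066]
[0.58390683 0.14820462 0.112     ] [0.59039533 0.26681096 0.036     ]
```

View pics/c.png

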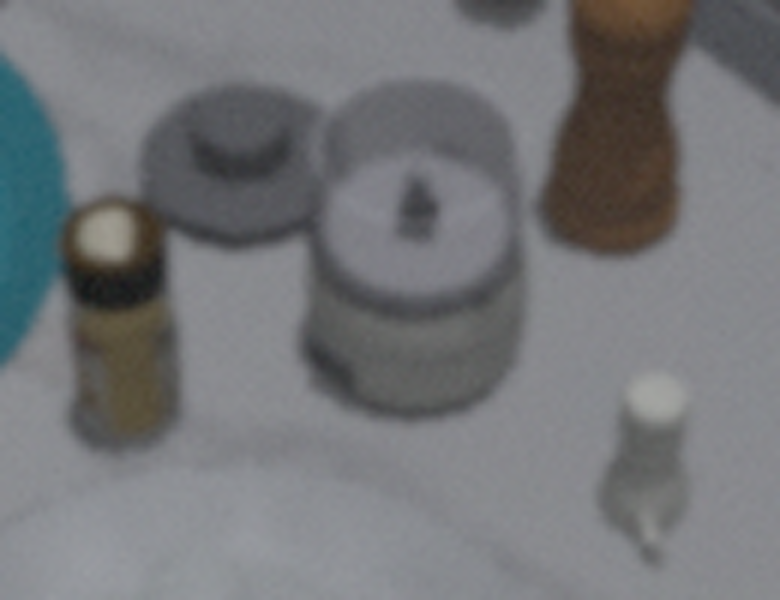

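The crop confirms the chopper at about (0.586, 0.146), the paddle upright at (0.594, 0.022) with a wing facing lower right, and the lid at (0.592, 0.262). Next I'll write a move planner.

```bash
cat >> h.py <<'E'
def goal(yaw):
    """tool x down, z (jaw) at yaw in the world xy plane"""
    x=np.array([0,0,-1.]); z=np.array([np.cos(yaw),np.sin(yaw),0]); return np.stack([x,np.cross(z,x),z],1)
def rel(p,yaw):
    T=tool(); s=get_state(); r=R.from_matrix(T[:3,:3].T@goal(yaw)).as_rotvec()
    print('t',round(s['clock'],2),'pos',s['position'].round(4),'jawyaw',np.degrees(np.arctan2(T[1,2],T[0,2])).round(1),'down',T[:3,0].round(3),'w',round(s['width']*1e3,1),'F',s['contact_force'].round(1),'M',s['moment'].round(2),'q',s['qpos'].round(2))
    print('dp now',(T[:3,:3].T@(np.array(p)-T[:3,3])/.12).round(3),'dp after turn',(goal(yaw).T@(np.array(p)-T[:3,3])/.12).round(3),'ang',(r/(np.pi/2)).round(3))
E
python3 - <<'E'
from h import *
for y in (90,-90,60,120): rel([.594,.022,.2],np.radians(y))
print(np.array(get_image('wrist')['mount']).round(3).tolist())
E
```

```text
t 0.1 pos [0.1762 0.5468 0.2305] jawyaw 72.1 down [-0.001 -0.002 -1.   ] w 85.4 F [ 0.  -0.   0.6] M [-0.04  0.01 -0.01] q [ 1.14  0.28  1.51  0.    1.36 -0.12]
dp now [ 0.258 -4.656 -3.094] dp after turn [ 0.254 -3.482 -4.374] ang [-0.198 -0.001 -0.   ]
t 0.1 pos [0.1762 0.5468 0.2305] jawyaw 72.1 down [-0.001 -0.002 -1.   ] w 85.4 F [ 0.  -0.   0.6] M [-0.04  0.01 -0.01] q [ 1.14  0.28  1.51  0.    1.36 -0.12]
dp now [ 0.258 -4.656 -3.094] dp after turn [0.254 3.482 4.374] ang [ 1.802e+00 -0.000e+00  1.000e-03]
t 0.1 pos [0.1762 0.5468 0.2305] jawyaw 72.1 down [-0.001 -0.002 -1.   ] w 85.4 F [ 0.  -0.   0.6] M [-0.04  0.01 -0.01] q [ 1.14  0.28  1.51  0.    1.36 -0.12]
dp now [ 0.258 -4.656 -3.094] dp after turn [ 0.254 -5.202 -2.047] ang [ 0.135 -0.001 -0.   ]
t 0.1 pos [0.1762 0.5468 0.2305] jawyaw 72.1 down [-0.001 -0.002 -1.   ] w 85.4 F [ 0.  -0.   0.6] M [-0.04  0.01 -0.01] q [ 1.14  0.28  1.51  0.    1.36 -0.12]
dp now [ 0.258 -4.656 -3.094] dp after turn [ 0.254 -0.829 -5.529] ang [-0.532 -0.001 -0.001]
[[-0.001, 0.298, -0.954, -0.143], [-0.0, 0.954, 0.298, 0.077], [1.0, 0.0, -0.001, -0.001], [0.0, 0.0, 0.0, 1.0]]
```

>>> arm_command([
  {"dp":[0,-0.42,-0.28],"angular":[0,0,0],"gripper":60},
  {"dp":[0,-0.42,-0.28],"angular":[0,0,0],"gripper":60},
  {"dp":[0,-0.42,-0.28],"angular":[0,0,0],"gripper":60},
  {"dp":[0,-0.42,-0.28],"angular":[0,0,0],"gripper":60},
  {"dp":[0,-0.42,-0.28],"angular":[0,0,0],"gripper":60},
  {"dp":[0,-0.42,-0.28],"angular":[0,0,0],"gripper":60},
  {"dp":[0,-0.42,-0.28],"angular":[0,0,0],"gripper":60},
  {"dp":[0,-0.42,-0.28],"angular":[0,0,0],"gripper":60},
])

```text
clock: 1.15
position: [0.4849, 0.161, 0.2287]
ee_rot: [0.57, -0.419, 0.569, 0.419]
contact_force: [0.6, 1.1, 0.3]
width: 0.06
```

```bash
python3 -c "
from h import *
rel([.594,.022,.2],np.radians(72))"
```

```text
t 1.15 pos [0.4849 0.161  0.2287] jawyaw 72.7 down [-0.  0. -1.] w 60.0 F [0.6 1.1 0.3] M [ 0.01 -0.03  0.01] q [ 0.18  0.18  1.64  0.    1.32 -1.08]
dp now [ 0.239 -1.213 -0.836] dp after turn [ 0.239 -1.223 -0.821] ang [ 0.008  0.    -0.   ]
```

>>> arm_command([
  {"dp":[0.06,-0.3,-0.21],"angular":[0,0,0],"gripper":60},
  {"dp":[0.06,-0.3,-0.21],"angular":[0,0,0],"gripper":60},
  {"dp":[0.06,-0.3,-0.21],"angular":[0,0,0],"gripper":60},
  {"dp":[0.06,-0.3,-0.21],"angular":[0,0,0],"gripper":60},
  {"dp":[0,0,0],"angular":[0,0,0],"gripper":60},
  {"dp":[0,0,0],"angular":[0,0,0],"gripper":60},
  {"dp":[0,0,0],"angular":[0,0,0],"gripper":60},
  {"dp":[0,0,0],"angular":[0,0,0],"gripper":60},
])

```text
clock: 2.15
position: [0.5954, 0.0146, 0.1972]
ee_rot: [0.57, -0.416, 0.571, 0.419]
contact_force: [-0.4, 0.1, 0.5]
width: 0.0601
```

```bash
python3 -c "
from h import *
rel([.594,.022,.2],np.radians(72))
d=grab('wrist');P=points(d)
m=(d['depth']>0)&(abs(P[...,2]-.066)<.005)&(np.hypot(P[...,0]-.594,P[...,1]-.022)<.03)
q=P[m];print(len(q),q.mean(0),q.min(0),q.max(0));v,u=np.nonzero(m);print(u.min(),u.max(),v.min(),v.max())
if len(q)>20:
  (cu,cv_),r=cv2.minEnclosingCircle(np.stack([u,v],1).astype(np.float32));print(cu,cv_,r,ray_plane(d,cu,cv_,.066))
for a,b in ((.108,.116),):
  m=(d['depth']>0)&(P[...,2]>a)&(P[...,2]<b);q=P[m];print(len(q),q[:,:2].min(0) if len(q) else 0,q[:,:2].max(0) if len(q) else 0)
cv2.imwrite('pics/d.png',d['image'])"
```

```text
t 2.15 pos [0.5954 0.0146 0.1972] jawyaw 72.4 down [-0.003  0.002 -1.   ] w 60.1 F [-0.4  0.1  0.5] M [ 0.   -0.    0.04] q [-0.09  0.33  1.51  0.    1.3  -1.36]
dp now [-0.023  0.03   0.055] dp after turn [-0.023  0.03   0.055] ang [ 0.004  0.    -0.002]
404 [0.59364975 0.02370576 0.06576245] [0.58221836 0.01132837 0.06118618] [0.60630175 0.03604634 0.06779405]
247 270 172 194
258.3653869628906 182.8173065185547 11.802708625793457 [0.59344024 0.02389985 0.066     ]
2123 [ 0.48471887 -0.22405826] [0.80194438 0.25240709]
```

View pics/d.png

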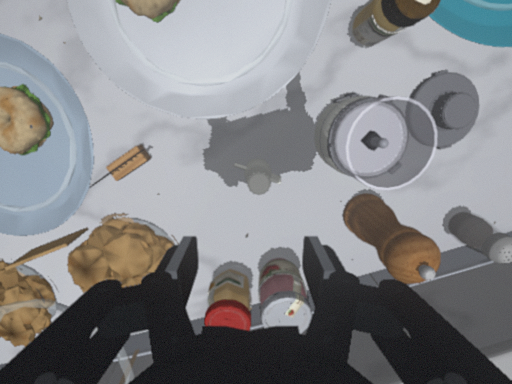

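The wrist view shows the paddle's top at (258,183), the bowl rim centred near (390,142), and the dark square driver with its pin at (376,142). I'll measure the rim, pin and driver from this same view.

```bash
python3 -c "
from h import *
d=grab('wrist');P=points(d);D=d['depth'];im=d['image']
rel([.5935,.0235,.035],np.radians(72))
m=(D>0)&(abs(P[...,2]-.111)<.006)&(np.hypot(P[...,0]-.586,P[...,1]-.146)<.05)
q=P[m];from scipy.optimize import least_squares
f=least_squares(lambda p:np.hypot(q[:,0]-p[0],q[:,1]-p[1])-p[2],[.586,.146,.038],loss='soft_l1',f_scale=.002);print('rim',len(q),f.x)
m=(D>0)&(P[...,2]>.08)&(P[...,2]<.106)&(np.hypot(P[...,0]-.586,P[...,1]-.146)<.02)
q=P[m];print('pin',len(q),q.mean(0),q[q[:,2]>.095].mean(0))
np.savez('w.npz',image=im,D=D,mtx=d['mtx'],k1=d['k1'],c2w=d['c2w'])
cr=cv2.resize(im[115:175,345:415],None,fx=8,fy=8,interpolation=cv2.INTER_CUBIC);cv2.imwrite('pics/e.png',cr)
g=cv2.cvtColor(im,6);mm=np.zeros_like(g);mm[125:160,358:395]=(g[125:160,358:395]<75);v,u=np.nonzero(mm);print(len(u),u.min(),u.max(),v.min(),v.max())
"
```

```text
t 2.25 pos [0.5956 0.0145 0.1973] jawyaw 72.4 down [-0.003  0.002 -1.   ] w 60.0 F [ 0.4 -0.   1. ] M [ 0.03  0.04 -0.  ] q [-0.09  0.33  1.51  0.    1.3  -1.36]
dp now [1.353 0.035 0.065] dp after turn [1.352 0.04  0.066] ang [ 0.004  0.    -0.002]
rim 1600 [0.58336584 0.14301445 0.03812667]
pin 153 [0.58307047 0.14177279 0.09333694] [0.58354028 0.14255399 0.09864026]
136 362 378 132 149
```

View pics/e.png

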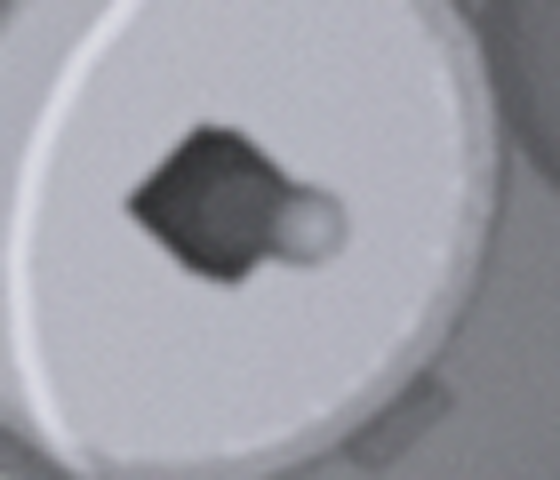

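The crop shows the driver as a dark square with its left corner at crop (130,203), top at (207,125) and bottom at (228,280). The pin tip is at (310,222). I'll take the angles of the driver and of the paddle wing.

```bash
python3 -c "
from h import *
z=np.load('w.npz');d={k:z[k] for k in ('mtx','k1','c2w')};d['depth']=z['D'];im=z['image'];P=points(d)
c=lambda x,y,h:ray_plane(d,345+(x+.5)/8-.5,115+(y+.5)/8-.5,h)
for h in (.066,.078):
  L,T,B=c(130,203,h),c(203,127,h),c(222,282,h)
  print(h,L.round(4),T.round(4),B.round(4),'edges',np.degrees(np.arctan2(*(T-L)[1::-1])).round(1),np.degrees(np.arctan2(*(B-L)[1::-1])).round(1),np.linalg.norm(T-L),np.linalg.norm(B-L))
print('pin tip',c(310,222,.1))
r=P[...,:2]-[.5935,.0238]
h=np.hypot(r[...,0],r[...,1])
m=(d['depth']>0)&(h>.019)&(h<.034)&(P[...,2]>.008)&(P[...,2]<.024);q=r[m];print(len(q));a=np.degrees(np.arctan2(q[:,1],q[:,0]))%180;print(np.histogram(a,18,(0,180))[0])
t=np.radians(2*a);print(np.degrees(np.arctan2(np.sin(t).mean(),np.cos(t).mean()))/2)
cv2.imwrite('pics/f.png',cv2.resize(im[150:215,225:295],None,fx=8,fy=8,interpolation=cv2.INTER_CUBIC))
"
```

```text
0.066 [0.582  0.1357 0.066 ] [0.5754 0.1465 0.066 ] [0.5953 0.1452 0.066 ] edges 121.4 35.4 0.012566641827330513 0.0163931262467253
0.078 [0.5794 0.1314 0.078 ] [0.5731 0.1417 0.078 ] [0.5921 0.1405 0.078 ] edges 121.4 35.4 0.012016934138395018 0.015676035104371246
pin tip [0.58259469 0.14259277 0.1       ]
95
[ 0  0  0  0 40 54  1  0  0  0  0  0  0  0  0  0  0  0]
50.635376738752555
```

View pics/f.png

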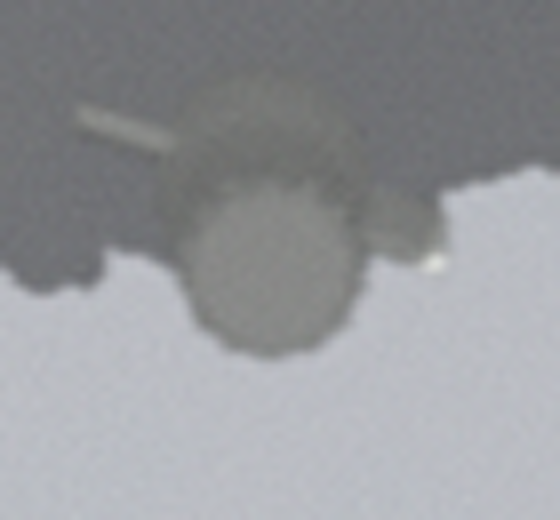

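>>> arm_command([
  {"dp":[0.2,0.035,0.065],"angular":[0,0,0],"gripper":50},
  {"dp":[0.2,0,0],"angular":[0,0,0],"gripper":50},
  {"dp":[0.2,0,0],"angular":[0,0,0],"gripper":50},
  {"dp":[0.2,0,0],"angular":[0,0,0],"gripper":50},
  {"dp":[0,0,0],"angular":[0,0,0],"gripper":50},
  {"dp":[0,0,0],"angular":[0,0,0],"gripper":50},
  {"dp":[0,0,0],"angular":[0,0,0],"gripper":50},
  {"dp":[0,0,0],"angular":[0,0,0],"gripper":50},
])

```text
clock: 3.25
position: [0.596, 0.0262, 0.1046]
ee_rot: [0.572, -0.42, 0.567, 0.417]
contact_force: [0.3, -0.5, 0.1]
width: 0.0498
```

```bash
python3 -c "
from h import *
rel([.5935,.0238,.035],np.radians(72))"
```

```text
t 3.25 pos [0.596  0.0262 0.1046] jawyaw 72.6 down [ 0.008  0.001 -1.   ] w 49.8 F [ 0.3 -0.5  0.1] M [ 0.02 -0.   -0.  ] q [-0.07  0.4   1.65  0.    1.08 -1.34]
dp now [ 0.58   0.018 -0.028] dp after turn [ 0.58   0.014 -0.026] ang [0.007 0.002 0.005]
```

>>> arm_command([
  {"dp":[0.145,0.018,-0.026],"angular":[0,0,0],"gripper":50},
  {"dp":[0.145,0,0],"angular":[0,0,0.005],"gripper":50},
  {"dp":[0.145,0,0],"angular":[0,0,0],"gripper":50},
  {"dp":[0.145,0,0],"angular":[0,0,0],"gripper":50},
  {"dp":[0,0,0],"angular":[0,0,0],"gripper":50},
  {"dp":[0,0,0],"angular":[0,0,0],"gripper":50},
  {"dp":[0,0,0],"angular":[0,0,0],"gripper":40},
  {"dp":[0,0,0],"angular":[0,0,0],"gripper":36},
])

```text
clock: 4.25
position: [0.5977, 0.0238, 0.0361]
ee_rot: [0.573, -0.42, 0.567, 0.418]
contact_force: [-0.5, -0.2, -0.0]
width: 0.0358
```

```bash
python3 -c "
from h import *
z=np.load('w.npz');d={k:z[k] for k in ('mtx','k1','c2w')}
a=ray_plane(d,225+78/8,150+118/8,.015);b=ray_plane(d,225+435/8,150+240/8,.015);print('wing',a,b,(a+b)/2,np.degrees(np.arctan2(*(b-a)[1::-1])),np.linalg.norm(a-b))
rel([.5935,.0238,.035],np.radians(72))"
```

```text
wing [0.57639517 0.00086422 0.015     ] [0.61123535 0.04741933 0.015     ] [0.59381526 0.02414177 0.015     ] 53.19013084046341 0.05814822774465944
t 4.25 pos [0.5977 0.0238 0.0361] jawyaw 72.6 down [ 0.008  0.003 -1.   ] w 35.8 F [-0.5 -0.2 -0. ] M [-0.05  0.04 -0.01] q [-0.08  0.47  1.73  0.    0.93 -1.35]
dp now [ 0.009  0.033 -0.01 ] dp after turn [ 0.009  0.033 -0.011] ang [0.007 0.004 0.005]
```

>>> arm_command([
  {"dp":[0.0,0.033,-0.01],"angular":[0,0.004,0.005],"gripper":36},
  {"dp":[0,0,0],"angular":[0,0,0],"gripper":36},
  {"dp":[0,0,0],"angular":[0,0,0],"gripper":20},
  {"dp":[0,0,0],"angular":[0,0,0],"gripper":15},
  {"dp":[0,0,0],"angular":[0,0,0],"gripper":15},
  {"dp":[0,0,0],"angular":[0,0,0],"gripper":15},
  {"dp":[-0.1,0,0],"angular":[0,0,0],"gripper":15},
  {"dp":[-0.1,0,0],"angular":[0,0,0],"gripper":15},
], grip_force=35)

```text
clock: 5.25
position: [0.5928, 0.0239, 0.0612]
ee_rot: [0.569, -0.418, 0.571, 0.419]
contact_force: [0.2, -0.8, -0.9]
width: 0.0229
```

```bash
python3 -c "
from h import *
rel([.583,.1425,.2],np.radians(52))"
```

```text
t 5.25 pos [0.5928 0.0239 0.0612] jawyaw 72.6 down [-0.003 -0.001 -1.   ] w 22.9 F [ 0.2 -0.8 -0.9] M [ 0.   -0.02 -0.04] q [-0.08  0.44  1.7  -0.    1.   -1.34]
dp now [-1.157  0.376  0.917] dp after turn [-1.157  0.673  0.728] ang [ 0.229 -0.001 -0.001]
```

>>> arm_command([
  {"dp":[-0.24,0,0],"angular":[0,0,0],"gripper":15},
  {"dp":[-0.24,0,0],"angular":[0,0,0],"gripper":15},
  {"dp":[-0.24,0,0],"angular":[0,0,0],"gripper":15},
  {"dp":[-0.24,0,0],"angular":[0,0,0],"gripper":15},
  {"dp":[-0.12,0,0],"angular":[0.07,0,0],"gripper":15},
  {"dp":[0,0,0],"angular":[0.07,0,0],"gripper":15},
  {"dp":[0,0,0],"angular":[0.07,0,0],"gripper":15},
  {"dp":[0,0,0],"angular":[0,0,0],"gripper":15},
])

```text
clock: 6.25
position: [0.5939, 0.0239, 0.2047]
ee_rot: [0.635, -0.318, 0.63, 0.315]
contact_force: [-0.0, -0.3, -1.0]
width: 0.023
```

```bash
python3 -c "
from h import *
rel([.583,.1425,.2],np.radians(54))"
```

```text
t 6.25 pos [0.5939 0.0239 0.2047] jawyaw 53.2 down [ 0.008 -0.001 -1.   ] w 23.0 F [-0.  -0.3 -1. ] M [-0.03  0.05 -0.04] q [-0.08  0.32  1.51 -0.    1.3  -1.  ]
dp now [0.037 0.665 0.736] dp after turn [0.039 0.654 0.746] ang [-0.009  0.002  0.005]
```

>>> arm_command([
  {"dp":[0,0.13,0.147],"angular":[0,0.002,0.005],"gripper":15},
  {"dp":[0,0.13,0.147],"angular":[0,0,0],"gripper":15},
  {"dp":[0,0.13,0.147],"angular":[0,0,0],"gripper":15},
  {"dp":[0,0.13,0.147],"angular":[0,0,0],"gripper":15},
  {"dp":[0,0.13,0.147],"angular":[0,0,0],"gripper":15},
  {"dp":[0,0,0],"angular":[0,0,0],"gripper":15},
  {"dp":[0,0,0],"angular":[0,0,0],"gripper":15},
  {"dp":[0,0,0],"angular":[0,0,0],"gripper":15},
])

```text
clock: 7.25
position: [0.5833, 0.1425, 0.2074]
ee_rot: [0.631, -0.321, 0.63, 0.32]
contact_force: [0.2, 0.0, -0.8]
width: 0.0227
```

```bash
cat > look.py <<'E'
from h import *
from scipy.optimize import least_squares
import sys
rel([.583,.1425,.16],np.radians(54))
def fit(q,r):
    f=least_squares(lambda p:np.hypot(q[:,0]-p[0],q[:,1]-p[1])-r,q[:,:2].mean(0),loss='soft_l1',f_scale=.001);return f.x.round(4)
for n in ('wrist','scene'):
    d=grab(n);P=points(d);D=d['depth']
    m=(D>0)&(abs(P[...,2]-.111)<.004)&(abs(np.hypot(P[...,0]-.584,P[...,1]-.143)-.038)<.006)
    q=P[m];print(n,'rim',len(q),fit(q,.0385))
    cv2.imwrite(f'pics/{sys.argv[1]}_{n}.png',d['image'])
    if n=='wrist': np.savez('w2.npz',**{k:np.array(d[k]) for k in ('image','depth','mtx','k1','c2w')})
E
python3 look.py g
```

```text
t 7.25 pos [0.5833 0.1425 0.2074] jawyaw 53.8 down [ 0.001 -0.001 -1.   ] w 22.7 F [ 0.2  0.  -0.8] M [-0.   -0.01  0.02] q [ 0.12  0.33  1.49 -0.    1.32 -0.81]
dp now [ 0.395  0.003 -0.001] dp after turn [ 0.395  0.002 -0.001] ang [-0.002  0.     0.001]
wrist rim 680 [0.5834 0.1436]
scene rim 181 [0.5849 0.1431]
```

View pics/g_wrist.png

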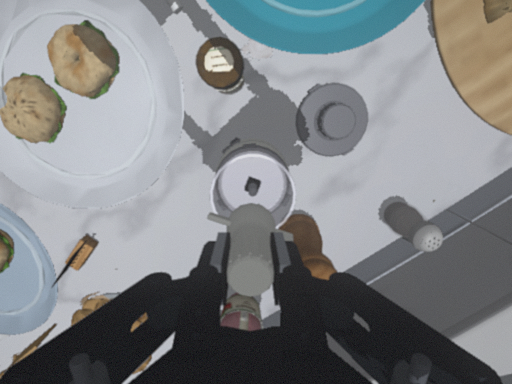

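The wrist view shows the paddle upright in the jaws with its foot at (252,222). The driver and pin are at (252,185) and the rim ellipse is centred at (253,190). Next I'll check the paddle axis against the pin from this same view.

```bash
python3 -c "
from h import *
from look import fit
" g2 >/dev/null; python3 -c "
from h import *
from scipy.optimize import least_squares
z=np.load('w2.npz');d={k:z[k] for k in z};P=points(d);D=d['depth'];im=d['image']
def fit(q,r):
    return least_squares(lambda p:np.hypot(q[:,0]-p[0],q[:,1]-p[1])-r,q[:,:2].mean(0)+[.008,0],loss='soft_l1',f_scale=.001).x.round(4)
near=(D>0)&(np.hypot(P[...,0]-.584,P[...,1]-.143)<.02)
for lo,hi in ((.200,.205),(.205,.212),(.212,.222),(.222,.232)):
    m=near&(P[...,2]>lo)&(P[...,2]<hi)&(np.arange(384)[:,None]<300);q=P[m];print(lo,len(q),fit(q,.012) if len(q)>10 else '')
m=near&(P[...,2]>.232);q=P[m];print('top',len(q),q[:,2].max() if len(q) else '',q.mean(0))
m=near&(P[...,2]>.08)&(P[...,2]<.105);q=P[m];print('pin',len(q),fit(q,.0045) if len(q)>10 else '',q[:,2].max());v,u=np.nonzero(m);print(u.min(),u.max(),v.min(),v.max())
cv2.imwrite('pics/h.png',cv2.resize(im[165:245,200:305],None,fx=7,fy=7,interpolation=cv2.INTER_CUBIC))
"
```

```text
0.2 136 [0.5841 0.1407]
0.205 220 [0.5841 0.1408]
0.212 527 [0.5837 0.1419]
0.222 664 [0.5838 0.1419]
top 7157 0.30374379808036633 [0.57685467 0.14745374 0.26972504]
pin 99 [0.5839 0.1432] 0.10089813372449688
248 256 183 196
```

View pics/h.png

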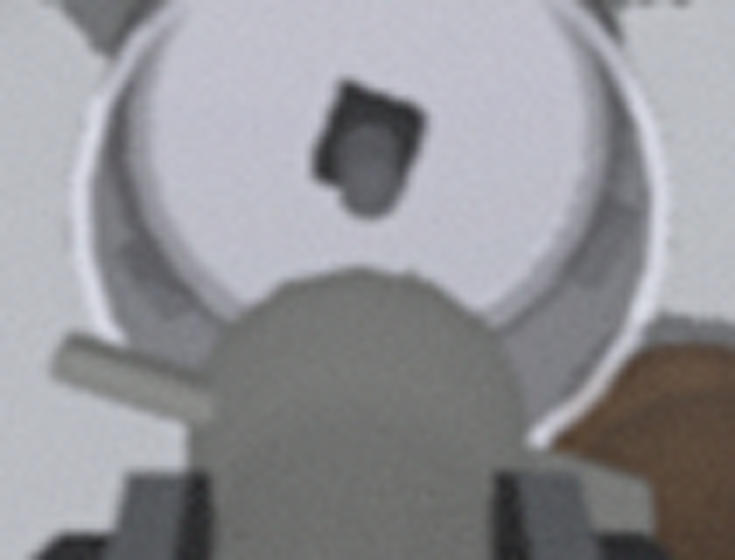

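The crop shows the driver's flats along crop (345,82)-(425,120) and (345,82)-(315,180), and the wing along (65,355)-(210,400). I'll compare their world angles.

```bash
python3 -c "
from h import *
z=np.load('w2.npz');d={k:z[k] for k in z}
c=lambda x,y,h:ray_plane(d,200+(x+.5)/7-.5,165+(y+.5)/7-.5,h)
an=lambda a,b:np.degrees(np.arctan2(*(b-a)[1::-1]))%180
for h in (.066,.078):
  A,B,C=c(345,82,h),c(425,120,h),c(315,180,h);print('drv',an(A,B),an(A,C),np.linalg.norm(A-B),np.linalg.norm(A-C))
h=.171+.016
a,b=c(65,350,h),c(640,500,h);print('wing tips',an(a,b),np.linalg.norm(a-b),(a+b)/2)
a,b=c(85,335,h),c(212,377,h);print('wing edge',an(a,b))
a,b=c(55,375,h-.016),c(205,420,h-.016);print('wing lower edge',an(a,b))
rel([.5833,.144,.146],np.radians(54))
"
```

```text
drv 27.789071680771414 127.14534814802755 0.013766757388783392 0.01641151620301056
drv 27.78907168077125 127.1453481480277 0.013185091177630816 0.015718104953034353
wing tips 37.94175829383725 0.05598180452739023 [0.57925187 0.14470156 0.187     ]
wing edge 34.07905674171344
wing lower edge 35.68636357238829
t 7.45 pos [0.5833 0.1426 0.2073] jawyaw 53.8 down [ 0.001 -0.001 -1.   ] w 23.1 F [ 0.5 -0.  -0.5] M [-0.05 -0.02  0.02] q [ 0.12  0.33  1.49 -0.    1.32 -0.81]
dp now [0.511 0.008 0.009] dp after turn [0.511 0.007 0.009] ang [-0.002  0.     0.001]
```

>>> arm_command([
  {"dp":[0.13,0.008,0.009],"angular":[0,0,0],"gripper":15},
  {"dp":[0.13,0,0],"angular":[0,0,0],"gripper":15},
  {"dp":[0.13,0,0],"angular":[0,0,0],"gripper":15},
  {"dp":[0.1,0,0],"angular":[0,0,0],"gripper":15},
  {"dp":[0.08,0,0],"angular":[0,0,0],"gripper":15},
  {"dp":[0,0,0],"angular":[0,0,0],"gripper":15},
  {"dp":[0,0,0],"angular":[0,0,0],"gripper":15},
  {"dp":[0,0,0],"angular":[0,0,0],"gripper":15},
])

```text
clock: 8.45
position: [0.5828, 0.1436, 0.1328]
ee_rot: [0.63, -0.32, 0.631, 0.32]
contact_force: [0.0, 0.3, -0.0]
width: 0.023
```

```bash
python3 -c "
from h import *
rel([.5833,.144,.118],np.radians(54))"
```

```text
t 8.45 pos [0.5828 0.1436 0.1328] jawyaw 53.8 down [-0.001 -0.001 -1.   ] w 23.0 F [ 0.   0.3 -0. ] M [-0.05  0.02 -0.02] q [ 0.13  0.38  1.6  -0.    1.16 -0.81]
dp now [ 0.124 -0.001  0.005] dp after turn [ 0.124 -0.001  0.005] ang [-0.002 -0.001 -0.   ]
```

Next I'll go down in small steps, watching for the pin's round tip at a TCP height of about 0.123 and the driver's top at about 0.114.

>>> arm_command([
  {"dp":[0.03,0,0.003],"angular":[0,0,0],"gripper":15},
  {"dp":[0.03,0,0.003],"angular":[0,0,0],"gripper":15},
  {"dp":[0.02,0,0],"angular":[0,0,0],"gripper":15},
  {"dp":[0.02,0,0],"angular":[0,0,0],"gripper":15},
  {"dp":[0.02,0,0],"angular":[0,0,0],"gripper":15},
  {"dp":[0,0,0],"angular":[0,0,0],"gripper":15},
  {"dp":[0,0,0],"angular":[0,0,0],"gripper":15},
  {"dp":[0,0,0],"angular":[0,0,0],"gripper":15},
])

```text
clock: 9.45
position: [0.5838, 0.1443, 0.1184]
ee_rot: [0.631, -0.32, 0.63, 0.319]
contact_force: [-0.4, -0.8, -0.6]
width: 0.0229
```

```bash
python3 -c "
from h import *
rel([.5833,.144,.114],np.radians(54))"
```

```text
t 9.45 pos [0.5838 0.1443 0.1184] jawyaw 53.8 down [ 0.001 -0.001 -1.   ] w 22.9 F [-0.4 -0.8 -0.6] M [-0.01  0.01 -0.  ] q [ 0.13  0.4   1.62 -0.    1.13 -0.81]
dp now [ 0.036  0.002 -0.005] dp after turn [ 0.036  0.002 -0.005] ang [-0.002 -0.     0.001]
```

>>> arm_command([
  {"dp":[0.012,0.002,-0.004],"angular":[0,0,0],"gripper":15},
  {"dp":[0.012,0,0],"angular":[0,0,0],"gripper":15},
  {"dp":[0.012,0,0],"angular":[0,0,0],"gripper":15},
  {"dp":[0.012,0,0],"angular":[0,0,0],"gripper":15},
  {"dp":[0.012,0,0],"angular":[0,0,0],"gripper":15},
  {"dp":[0,0,0],"angular":[0,0,0],"gripper":15},
  {"dp":[0,0,0],"angular":[0,0,0],"gripper":15},
  {"dp":[0,0,0],"angular":[0,0,0],"gripper":15},
])

```text
clock: 10.45
position: [0.584, 0.144, 0.1149]
ee_rot: [0.632, -0.321, 0.629, 0.319]
contact_force: [0.4, 0.1, 1.7]
width: 0.0231
```

```bash
python3 -c "
from h import *
rel([.5833,.144,.102],np.radians(54))"
```

```text
t 10.45 pos [0.584  0.144  0.1149] jawyaw 53.8 down [ 0.004 -0.001 -1.   ] w 23.1 F [0.4 0.1 1.7] M [0.01 0.08 0.02] q [ 0.13  0.4   1.63 -0.    1.11 -0.81]
dp now [ 0.107  0.005 -0.003] dp after turn [ 0.107  0.005 -0.003] ang [-0.002  0.001  0.003]
```

>>> arm_command([
  {"dp":[0.008,0.003,0],"angular":[0.02,0,0],"gripper":15},
  {"dp":[0.008,0,0],"angular":[0.02,0,0],"gripper":15},
  {"dp":[0.008,0,0],"angular":[0.02,0,0],"gripper":15},
  {"dp":[0.008,0,0],"angular":[0.02,0,0],"gripper":15},
  {"dp":[0.008,0,0],"angular":[0.02,0,0],"gripper":15},
  {"dp":[0.008,0,0],"angular":[0.02,0,0],"gripper":15},
  {"dp":[0.008,0,0],"angular":[0,0,0],"gripper":15},
  {"dp":[0,0,0],"angular":[0,0,0],"gripper":15},
])

```text
clock: 11.45
position: [0.5843, 0.1441, 0.1149]
ee_rot: [0.662, -0.256, 0.657, 0.253]
contact_force: [-2.4, -0.1, -0.1]
width: 0.0231
```

```bash
python3 -c "
from h import *
rel([.5835,.144,.102],np.radians(45))"
```

```text
t 11.45 pos [0.5843 0.1441 0.1149] jawyaw 42.2 down [ 0.008 -0.001 -1.   ] w 23.1 F [-2.4 -0.1 -0.1] M [ 0.04  0.16 -0.01] q [ 0.13  0.4   1.63 -0.    1.11 -0.61]
dp now [ 0.107  0.005 -0.006] dp after turn [ 0.108  0.005 -0.005] ang [-0.031  0.003  0.004]
```

>>> arm_command([
  {"dp":[-0.01,0.008,-0.008],"angular":[0,0.003,0.005],"gripper":15},
  {"dp":[0,0,0],"angular":[0,0,0],"gripper":15},
  {"dp":[0.012,0,0],"angular":[-0.02,0,0],"gripper":15},
  {"dp":[0.012,0,0],"angular":[-0.02,0,0],"gripper":15},
  {"dp":[0.012,0,0],"angular":[-0.02,0,0],"gripper":15},
  {"dp":[0.012,0,0],"angular":[-0.02,0,0],"gripper":15},
  {"dp":[0.012,0,0],"angular":[-0.02,0,0],"gripper":15},
  {"dp":[0.012,0,0],"angular":[0,0,0],"gripper":15},
])

```text
clock: 12.45
position: [0.584, 0.1439, 0.1145]
ee_rot: [0.638, -0.309, 0.635, 0.309]
contact_force: [-3.0, -0.2, 8.6]
width: 0.0227
```

```bash
python3 -c "
from h import *
rel([.5835,.144,.102],np.radians(54))"
```

```text
t 12.45 pos [0.584  0.1439 0.1145] jawyaw 51.8 down [ 0.004  0.002 -1.   ] w 22.7 F [-3.  -0.2  8.6] M [-0.1   0.56  0.01] q [ 0.13  0.4   1.63  0.    1.11 -0.78]
dp now [ 0.104  0.004 -0.003] dp after turn [ 0.104  0.004 -0.002] ang [-0.025  0.002  0.001]
```

>>> arm_command([
  {"dp":[-0.02,0.006,-0.005],"angular":[0,0.002,0.001],"gripper":15},
  {"dp":[0,0.004,-0.003],"angular":[0,0,0],"gripper":15},
  {"dp":[0,0,0],"angular":[-0.02,0,0],"gripper":15},
  {"dp":[0,0,0],"angular":[0,0,0],"gripper":15},
  {"dp":[0,0,0],"angular":[0,0,0],"gripper":15},
  {"dp":[0,0,0],"angular":[0,0,0],"gripper":15},
  {"dp":[0,0,0],"angular":[0,0,0],"gripper":15},
  {"dp":[0,0,0],"angular":[0,0,0],"gripper":15},
])

```text
clock: 13.45
position: [0.5821, 0.1439, 0.1155]
ee_rot: [0.63, -0.32, 0.631, 0.32]
contact_force: [-0.3, -0.1, -1.3]
width: 0.0233
```

```bash
python3 -c "
from h import *
rel([.5835,.144,.102],np.radians(54))"
```

```text
t 13.45 pos [0.5821 0.1439 0.1155] jawyaw 53.8 down [-0.001  0.    -1.   ] w 23.3 F [-0.3 -0.1 -1.3] M [0.01 0.03 0.05] q [ 0.13  0.4   1.62  0.    1.12 -0.81]
dp now [ 0.113 -0.009  0.008] dp after turn [ 0.113 -0.009  0.008] ang [-0.002 -0.    -0.001]
```

>>> arm_command([
  {"dp":[0.02,-0.003,0.003],"angular":[0,0,0],"gripper":15},
  {"dp":[0.015,0,0],"angular":[-0.02,0,0],"gripper":15},
  {"dp":[0.012,0,0],"angular":[-0.02,0,0],"gripper":15},
  {"dp":[0.012,0,0],"angular":[-0.02,0,0],"gripper":15},
  {"dp":[0.012,0,0],"angular":[-0.02,0,0],"gripper":15},
  {"dp":[0.012,0,0],"angular":[-0.02,0,0],"gripper":15},
  {"dp":[0.012,0,0],"angular":[-0.02,0,0],"gripper":15},
  {"dp":[0.012,0,0],"angular":[0,0,0],"gripper":15},
])

```text
clock: 14.45
position: [0.5839, 0.1437, 0.1145]
ee_rot: [0.599, -0.381, 0.594, 0.378]
contact_force: [-2.9, 0.4, 6.7]
width: 0.023
```

```bash
python3 -c "
from h import *
rel([.583,.144,.102],np.radians(54))"
```

```text
t 14.45 pos [0.5839 0.1437 0.1145] jawyaw 64.9 down [ 0.007  0.    -1.   ] w 23.0 F [-2.9  0.4  6.7] M [-0.03  0.47 -0.03] q [ 0.13  0.4   1.63 -0.    1.11 -1.01]
dp now [ 0.104  0.009 -0.001] dp after turn [ 0.104  0.008 -0.002] ang [0.122 0.003 0.004]
```

>>> arm_command([
  {"dp":[-0.01,0.009,-0.003],"angular":[0.02,0.003,0.004],"gripper":15},
  {"dp":[0.015,0.003,-0.001],"angular":[0.02,0,0],"gripper":15},
  {"dp":[0.012,0.003,-0.001],"angular":[0.02,0.001,0.001],"gripper":15},
  {"dp":[0.012,0.003,-0.002],"angular":[0.02,0.001,0.001],"gripper":15},
  {"dp":[0.012,0.003,-0.002],"angular":[0.02,0.001,0.001],"gripper":15},
  {"dp":[0.012,0.003,-0.002],"angular":[0.02,0.001,0.001],"gripper":15},
  {"dp":[0.012,0.003,-0.002],"angular":[0.02,0.001,0.001],"gripper":15},
  {"dp":[0.012,0.003,-0.002],"angular":[0.02,0.001,0.001],"gripper":15},
])

```text
clock: 15.45
position: [0.5837, 0.1443, 0.1145]
ee_rot: [0.641, -0.298, 0.643, 0.296]
contact_force: [-1.2, -0.5, 8.8]
width: 0.0228
```

```bash
python3 -c "
from h import *
rel([.583,.144,.102],np.radians(54))"
```

```text
t 15.45 pos [0.5837 0.1443 0.1145] jawyaw 49.7 down [-0.002 -0.003 -1.   ] w 22.8 F [-1.2 -0.5  8.8] M [-0.08  0.32  0.05] q [ 0.13  0.4   1.62 -0.    1.12 -0.74]
dp now [ 0.104  0.003 -0.005] dp after turn [ 0.104  0.003 -0.005] ang [-0.048 -0.002  0.   ]
```

>>> arm_command([
  {"dp":[-0.01,0.006,-0.006],"angular":[0.02,0,0],"gripper":15},
  {"dp":[0.015,0.004,-0.004],"angular":[0.03,0,0],"gripper":15},
  {"dp":[0.012,0.003,-0.003],"angular":[0.03,0.001,0.001],"gripper":15},
  {"dp":[0.012,0.003,-0.003],"angular":[0.03,0,0.001],"gripper":15},
  {"dp":[0.012,0.002,-0.003],"angular":[0.03,0.001,0.001],"gripper":15},
  {"dp":[0.012,0.002,-0.003],"angular":[0.03,0,0.001],"gripper":15},
  {"dp":[0.012,0.002,-0.003],"angular":[0.03,0.001,0.001],"gripper":15},
  {"dp":[0.012,0.001,-0.003],"angular":[0.03,0,0.001],"gripper":15},
])

```text
clock: 16.45
position: [0.5832, 0.145, 0.1142]
ee_rot: [0.687, -0.169, 0.685, 0.171]
contact_force: [-1.4, 0.3, 7.0]
width: 0.0231
```

```bash
python3 -c "
from h import *
rel([.5835,.144,.102],np.radians(20))"
```

```text
t 16.45 pos [0.5832 0.145  0.1142] jawyaw 27.8 down [ 0.002  0.004 -1.   ] w 23.1 F [-1.4  0.3  7. ] M [-0.06  0.33  0.07] q [ 0.13  0.4   1.63  0.    1.12 -0.36]
dp now [ 0.102 -0.009 -0.002] dp after turn [ 0.102 -0.009 -0.   ] ang [ 0.087  0.002 -0.002]
```

>>> arm_command([
  {"dp":[-0.01,-0.009,-0.002],"angular":[0.03,0.002,-0.002],"gripper":15},
  {"dp":[0.015,0.0,-0.002],"angular":[0.03,0,0],"gripper":15},
  {"dp":[0.012,0.0,-0.002],"angular":[0.03,0,0.001],"gripper":15},
  {"dp":[0.012,0,-0.002],"angular":[0.03,0,0],"gripper":15},
  {"dp":[0.012,0,-0.002],"angular":[0.03,0,0.001],"gripper":15},
  {"dp":[0.012,0,-0.002],"angular":[0.03,0,0],"gripper":15},
  {"dp":[0.012,0,-0.002],"angular":[0.03,0,0.001],"gripper":15},
  {"dp":[0.012,0,-0.002],"angular":[0.03,0,0],"gripper":15},
])

```text
clock: 17.45
position: [0.5836, 0.1452, 0.1099]
ee_rot: [0.709, -0.028, 0.704, 0.033]
contact_force: [1.3, -0.0, -0.6]
width: 0.0228
```

```bash
python3 -c "
from h import *
rel([.5836,.1441,.102],np.radians(0))"
```

```text
t 17.45 pos [0.5836 0.1452 0.1099] jawyaw 5.0 down [ 0.006  0.007 -1.   ] w 22.8 F [ 1.3 -0.  -0.6] M [ 0.09 -0.21 -0.  ] q [0.12 0.4  1.63 0.01 1.1  0.03]
dp now [ 0.066 -0.01  -0.001] dp after turn [ 0.066 -0.009 -0.   ] ang [ 0.055  0.004 -0.005]
```

It's dropping: z is 0.110 with no vertical force. I'll stop turning and lower gently.

>>> arm_command([
  {"dp":[0.012,-0.004,0],"angular":[0,0.003,-0.003],"gripper":15},
  {"dp":[0.012,0,0],"angular":[0,0,0],"gripper":15},
  {"dp":[0.012,0,0],"angular":[0,0,0],"gripper":15},
  {"dp":[0.012,0,0],"angular":[0,0,0],"gripper":15},
  {"dp":[0.012,0,0],"angular":[0,0,0],"gripper":15},
  {"dp":[0.012,0,0],"angular":[0,0,0],"gripper":15},
  {"dp":[0.012,0,0],"angular":[0,0,0],"gripper":15},
  {"dp":[0,0,0],"angular":[0,0,0],"gripper":15},
])

```text
clock: 18.45
position: [0.584, 0.1451, 0.1032]
ee_rot: [0.708, -0.03, 0.705, 0.032]
contact_force: [1.4, 0.5, -1.4]
width: 0.0227
```

```bash
python3 -c "
from h import *
rel([.5836,.1441,.102],np.radians(5))"
```

```text
t 18.45 pos [0.584  0.1451 0.1032] jawyaw 5.0 down [ 0.003  0.003 -1.   ] w 22.7 F [ 1.4  0.5 -1.4] M [ 0.12 -0.13  0.02] q [0.13 0.41 1.64 0.   1.09 0.04]
dp now [ 0.01  -0.008 -0.004] dp after turn [ 0.01  -0.008 -0.004] ang [ 0.     0.002 -0.002]
```

>>> arm_command([
  {"dp":[0.01,0,0],"angular":[0,0,0],"gripper":15},
  {"dp":[0.01,0,0],"angular":[0,0,0],"gripper":15},
  {"dp":[0.01,0,0],"angular":[0,0,0],"gripper":15},
  {"dp":[0,0,0],"angular":[0,0,0],"gripper":15},
  {"dp":[0,0,0],"angular":[0,0,0],"gripper":15},
  {"dp":[0,0,0],"angular":[0,0,0],"gripper":15},
  {"dp":[0,0,0],"angular":[0,0,0],"gripper":15},
  {"dp":[0,0,0],"angular":[0,0,0],"gripper":15},
])

```text
clock: 19.45
position: [0.5841, 0.1452, 0.1031]
ee_rot: [0.708, -0.03, 0.705, 0.032]
contact_force: [-0.7, 0.1, 3.4]
width: 0.0231
```

```bash
python3 -c "
from h import *
rel([.5836,.1441,.102],np.radians(5))"
```

```text
t 19.45 pos [0.5841 0.1452 0.1031] jawyaw 5.0 down [ 0.005  0.003 -1.   ] w 23.1 F [-0.7  0.1  3.4] M [ 0.05  0.06 -0.03] q [0.13 0.41 1.64 0.   1.09 0.04]
dp now [ 0.009 -0.009 -0.005] dp after turn [ 0.009 -0.009 -0.005] ang [ 0.     0.003 -0.002]
```

The paddle stopped at z 0.1031, 11.6 mm below the driver-top contact, so it reads as home. I'll release inside the bowl with a small opening and lift straight up.

>>> arm_command([
  {"dp":[0,0,0],"angular":[0,0,0],"gripper":33},
  {"dp":[0,0,0],"angular":[0,0,0],"gripper":33},
  {"dp":[0,0,0],"angular":[0,0,0],"gripper":33},
  {"dp":[-0.05,0,0],"angular":[0,0,0],"gripper":33},
  {"dp":[-0.12,0,0],"angular":[0,0,0],"gripper":33},
  {"dp":[-0.25,0,0],"angular":[0,0,0],"gripper":33},
  {"dp":[-0.3,0,0],"angular":[0,0,0],"gripper":33},
  {"dp":[-0.2,0,0],"angular":[0,0,0],"gripper":33},
])

```text
clock: 20.45
position: [0.5823, 0.1443, 0.2167]
ee_rot: [0.707, -0.03, 0.706, 0.032]
contact_force: [0.1, -0.4, -0.2]
width: 0.0334
```

Run:
```python
from h import *
rel([.592,.262,.2],np.radians(5))
for n in ('wrist','scene'):
    d=grab(n);P=points(d);D=d['depth']
    m=(D>0)&(np.hypot(P[...,0]-.584,P[...,1]-.144)<.013)&(P[...,2]>.118)&(P[...,2]<.16);q=P[m];print(n,'hub top',len(q),np.percentile(q,[5,50,95],axis=0).round(4).tolist() if len(q) else '')
    m=(D>0)&(np.hypot(P[...,0]-.592,P[...,1]-.262)<.03)&(P[...,2]>.031)&(P[...,2]<.041);q=P[m];print('cap',len(q),((q.min(0)+q.max(0))/2).round(4) if len(q) else '',np.median(q,0) if len(q) else '')
    if n=='wrist':cv2.imwrite('pics/i.png',d['image'])
```

```text
t 20.45 pos [0.5823 0.1443 0.2167] jawyaw 5.0 down [ 0.     0.002 -1.   ] w 33.4 F [ 0.1 -0.4 -0.2] M [ 0.07  0.07 -0.04] q [0.13 0.32 1.48 0.   1.34 0.04]
dp now [0.141 0.97  0.166] dp after turn [0.139 0.97  0.166] ang [ 0.     0.    -0.001]
wrist hub top 628 [[0.5735, 0.1348, 0.1225], [0.5833, 0.1456, 0.1318], [0.5934, 0.1545, 0.1331]]
cap 1097 [0.5891 0.2605 0.035 ] [0.5891017  0.26086379 0.03597665]
scene hub top 97 [[0.5742, 0.1328, 0.1195], [0.5812, 0.1401, 0.1307], [0.5937, 0.151, 0.1339]]
cap 161 [0.5906 0.2604 0.0359] [0.58953727 0.2574569  0.03575339]
```

View pics/i.png

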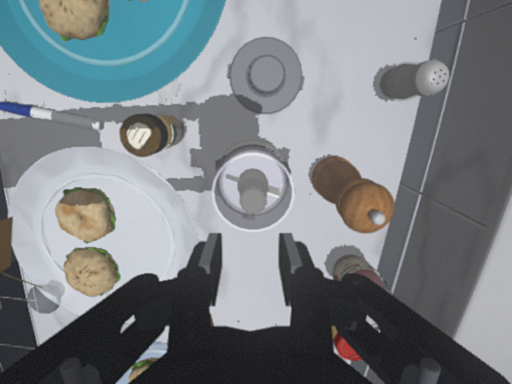

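The hub top is at z 0.132, 20 mm above the rim, so the paddle is home, and the view shows it centred in the bowl at (252,190). The lid's cap is at pixel (267,74), about (0.5895, 0.2607).

>>> arm_command([
  {"dp":[0,0.24,0.036],"angular":[0,0,0],"gripper":60},
  {"dp":[0,0.24,0.036],"angular":[0,0,0],"gripper":60},
  {"dp":[0,0.24,0.036],"angular":[0,0,0],"gripper":60},
  {"dp":[0,0.24,0.036],"angular":[0,0,0],"gripper":60},
  {"dp":[0.2,0,0],"angular":[0,0,0],"gripper":60},
  {"dp":[0.2,0,0],"angular":[0,0,0],"gripper":60},
  {"dp":[0,0,0],"angular":[0,0,0],"gripper":60},
  {"dp":[0,0,0],"angular":[0,0,0],"gripper":60},
])

```text
clock: 21.55
position: [0.5894, 0.2638, 0.1672]
ee_rot: [0.707, -0.031, 0.706, 0.031]
contact_force: [0.3, 0.5, -0.5]
width: 0.0598
```

```bash
cat > cap.py <<'E'
from h import *
d=grab('wrist');P=points(d);D=d['depth']
m=(D>0)&(np.hypot(P[...,0]-.59,P[...,1]-.261)<.03)&(P[...,2]>.031)&(P[...,2]<.041);q=P[m];print('cap',len(q),((q.min(0)+q.max(0))/2).round(4),q.min(0),q.max(0))
(c,r)=cv2.minEnclosingCircle((q[:,:2]*1e3).astype(np.float32));print(c,r)
rel([c[0]/1e3,c[1]/1e3,.018],np.radians(5))
E
python3 cap.py
```

```text
cap 1098 [0.589  0.2618 0.0348] [0.56854976 0.24148723 0.03116258] [0.6093771  0.28202062 0.03843641]
(589.0735473632812, 261.4140625) 20.637510299682617
t 21.6 pos [0.5893 0.2637 0.1672] jawyaw 5.0 down [ 0.002  0.001 -1.   ] w 59.9 F [ 0.  -0.3  0.6] M [ 0.03 -0.05 -0.01] q [0.31 0.42 1.45 0.   1.27 0.23]
dp now [ 1.243 -0.019 -0.006] dp after turn [ 1.243 -0.019 -0.004] ang [-0.     0.001 -0.   ]
```

>>> arm_command([
  {"dp":[0.24,-0.019,-0.004],"angular":[0,0,0],"gripper":60},
  {"dp":[0.24,0,0],"angular":[0,0,0],"gripper":60},
  {"dp":[0.24,0,0],"angular":[0,0,0],"gripper":60},
  {"dp":[0.24,0,0],"angular":[0,0,0],"gripper":60},
  {"dp":[0.15,0,0],"angular":[0,0,0],"gripper":60},
  {"dp":[0,0,0],"angular":[0,0,0],"gripper":60},
  {"dp":[0,0,0],"angular":[0,0,0],"gripper":60},
  {"dp":[0,0,0],"angular":[0,0,0],"gripper":60},
])

```text
clock: 22.6
position: [0.5977, 0.2625, 0.0411]
ee_rot: [0.714, -0.028, 0.699, 0.032]
contact_force: [0.4, -0.1, -0.1]
width: 0.0599
```

```bash
python3 -c "
from h import *
rel([.589,.2614,.017],np.radians(5))"
```

```text
t 22.6 pos [0.5977 0.2625 0.0411] jawyaw 4.9 down [ 0.021  0.006 -1.   ] w 59.9 F [ 0.4 -0.1 -0.1] M [ 0.   -0.03  0.01] q [ 0.31  0.53  1.6  -0.    0.99  0.22]
dp now [ 0.2   -0.004 -0.077] dp after turn [ 0.201 -0.003 -0.073] ang [-0.001  0.013 -0.003]
```

>>> arm_command([
  {"dp":[0,-0.004,-0.075],"angular":[0,0.013,-0.003],"gripper":60},
  {"dp":[0,0,0],"angular":[0,0,0],"gripper":60},
  {"dp":[0.05,0,-0.002],"angular":[0,0,0],"gripper":60},
  {"dp":[0.05,0,-0.002],"angular":[0,0,0],"gripper":60},
  {"dp":[0.05,0,-0.002],"angular":[0,0,0],"gripper":60},
  {"dp":[0.04,0,-0.002],"angular":[0,0,0],"gripper":60},
  {"dp":[0,0,0],"angular":[0,0,0],"gripper":55},
  {"dp":[0,0,0],"angular":[0,0,0],"gripper":50},
])

```text
clock: 23.6
position: [0.5876, 0.2613, 0.0176]
ee_rot: [0.707, -0.03, 0.706, 0.03]
contact_force: [0.3, -0.8, 0.2]
width: 0.0499
```

```bash
python3 -c "
from h import *
rel([.589,.2614,.017],np.radians(5))"
```

```text
t 23.6 pos [0.5876 0.2613 0.0176] jawyaw 4.9 down [ 0.001  0.    -1.   ] w 49.9 F [ 0.3 -0.8  0.2] M [ 0.   -0.02  0.03] q [ 0.31  0.55  1.63 -0.    0.96  0.23]
dp now [ 0.005 -0.     0.012] dp after turn [ 0.005 -0.     0.012] ang [-0.001  0.     0.   ]
```

>>> arm_command([
  {"dp":[0,0,0.012],"angular":[0,0,0],"gripper":45},
  {"dp":[0,0,0],"angular":[0,0,0],"gripper":38},
  {"dp":[0,0,0],"angular":[0,0,0],"gripper":32},
  {"dp":[0,0,0],"angular":[0,0,0],"gripper":32},
  {"dp":[0,0,0],"angular":[0,0,0],"gripper":32},
  {"dp":[-0.08,0,0],"angular":[0,0,0],"gripper":32},
  {"dp":[-0.12,0,0],"angular":[0,0,0],"gripper":32},
  {"dp":[0,0,0],"angular":[0,0,0],"gripper":32},
], grip_force=35)

```text
clock: 24.6
position: [0.5896, 0.2616, 0.0439]
ee_rot: [0.707, -0.03, 0.706, 0.03]
contact_force: [-0.1, -0.6, -1.9]
width: 0.0398
```

```bash
python3 -c "
from h import *
rel([.583,.145,.19],np.radians(5))"
```

```text
t 24.6 pos [0.5896 0.2616 0.0439] jawyaw 4.9 down [ 0.002  0.    -1.   ] w 39.8 F [-0.1 -0.6 -1.9] M [-0.03 -0.02  0.  ] q [ 0.31  0.52  1.6  -0.    1.01  0.22]
dp now [-1.218 -0.963 -0.135] dp after turn [-1.217 -0.963 -0.139] ang [-0.001  0.001 -0.   ]
```

>>> arm_command([
  {"dp":[-0.15,0,0],"angular":[0,0,0],"gripper":32},
  {"dp":[-0.2,0,0],"angular":[0,0,0],"gripper":32},
  {"dp":[-0.2,0,0],"angular":[0,0,0],"gripper":32},
  {"dp":[-0.2,0,0],"angular":[0,0,0],"gripper":32},
  {"dp":[-0.2,0,0],"angular":[0,0,0],"gripper":32},
  {"dp":[-0.2,0,0],"angular":[0,0,0],"gripper":32},
  {"dp":[-0.1,0,0],"angular":[0,0,0],"gripper":32},
  {"dp":[0,0,0],"angular":[0,0,0],"gripper":32},
])

```text
clock: 25.6
position: [0.5876, 0.261, 0.1983]
ee_rot: [0.706, -0.03, 0.707, 0.03]
contact_force: [0.6, -0.4, -1.1]
width: 0.04
```

>>> arm_command([
  {"dp":[0,-0.16,-0.022],"angular":[0,0,0],"gripper":32},
  {"dp":[0,-0.16,-0.022],"angular":[0,0,0],"gripper":32},
  {"dp":[0,-0.16,-0.022],"angular":[0,0,0],"gripper":32},
  {"dp":[0,-0.16,-0.022],"angular":[0,0,0],"gripper":32},
  {"dp":[0,-0.16,-0.022],"angular":[0,0,0],"gripper":32},
  {"dp":[0,-0.14,-0.02],"angular":[0,0,0],"gripper":32},
  {"dp":[0,0,0],"angular":[0,0,0],"gripper":32},
  {"dp":[0,0,0],"angular":[0,0,0],"gripper":32},
])

```text
clock: 26.6
position: [0.5793, 0.1365, 0.1951]
ee_rot: [0.704, -0.03, 0.709, 0.028]
contact_force: [-0.3, 0.6, -1.5]
width: 0.0402
```

Run:
```python
from h import *
rel([.5835,.1438,.15],np.radians(5))
d=grab('wrist');P=points(d);D=d['depth'];T=tool()
q=P[(D>0)&(P[...,2]>.16)&(P[...,2]<.2)&(np.hypot(P[...,0]-.583,P[...,1]-.144)<.055)]
print(len(q),q.min(0),q.max(0),T[:3,3])
d2=grab('scene');P2=points(d2);q2=P2[(d2['depth']>0)&(P2[...,2]>.16)&(P2[...,2]<.195)&(np.hypot(P2[...,0]-.583,P2[...,1]-.144)<.055)]
print('scene lid',len(q2),q2.min(0),q2.max(0))
cv2.imwrite('pics/j.png',d['image'])
```

```text
t 26.6 pos [0.5793 0.1365 0.1951] jawyaw 4.7 down [-0.007 -0.003 -1.   ] w 40.2 F [-0.3  0.6 -1.5] M [ 0.03 -0.    0.03] q [ 0.12  0.33  1.51 -0.    1.3   0.03]
dp now [0.376 0.058 0.043] dp after turn [0.376 0.057 0.04 ] ang [-0.003 -0.004  0.001]
8095 [0.53186528 0.09287257 0.17675786] [0.62474299 0.17955785 0.19996323] [0.57925884 0.13658714 0.19510609]
scene lid 691 [0.53196738 0.0904704  0.17534216] [0.62629585 0.17779052 0.19431291]
```

View pics/j.png

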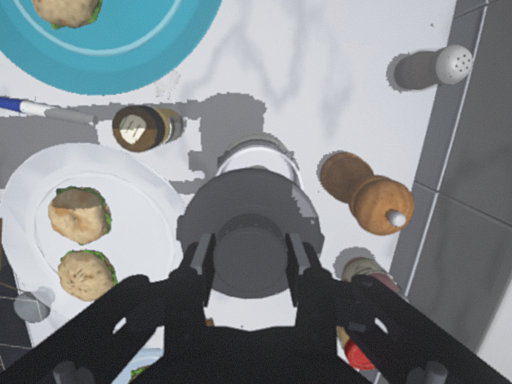

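The view shows the lid held level and centred about (250,232), with the bowl rim partly visible behind it. I'll correct the position and tilt, then lower.

>>> arm_command([
  {"dp":[0,0.059,0.047],"angular":[0,-0.004,0.001],"gripper":32},
  {"dp":[0,0,0],"angular":[0,0,0],"gripper":32},
  {"dp":[0.08,0,0],"angular":[0,0,0],"gripper":32},
  {"dp":[0.08,0,0],"angular":[0,0,0],"gripper":32},
  {"dp":[0.08,0,0],"angular":[0,0,0],"gripper":32},
  {"dp":[0.08,0,0],"angular":[0,0,0],"gripper":32},
  {"dp":[0,0,0],"angular":[0,0,0],"gripper":32},
  {"dp":[0,0,0],"angular":[0,0,0],"gripper":32},
])

```text
clock: 27.7
position: [0.5839, 0.1466, 0.1525]
ee_rot: [0.706, -0.03, 0.707, 0.03]
contact_force: [-0.2, -0.1, -1.2]
width: 0.0401
```

Run:
```python
from h import *
rel([.584,.144,.13],np.radians(5))
d=grab('wrist');P=points(d);D=d['depth']
q=P[(D>0)&(abs(P[...,2]-.112)<.004)&(abs(np.hypot(P[...,0]-.584,P[...,1]-.1435)-.038)<.006)];print('rim',len(q))
z=tool()[2,3]-.0176+.012
q=P[(D>0)&(abs(P[...,2]-z)<.004)&(np.hypot(P[...,0]-.584,P[...,1]-.144)<.055)];print('disc',z,len(q),q.min(0),q.max(0),(q.min(0)+q.max(0))/2)
```

```text
t 27.7 pos [0.5839 0.1466 0.1525] jawyaw 4.9 down [-0.003 -0.001 -1.   ] w 40.1 F [-0.2 -0.1 -1.2] M [-0.01  0.01 -0.02] q [ 0.13  0.37  1.57 -0.    1.21  0.05]
dp now [ 0.188 -0.021 -0.001] dp after turn [ 0.188 -0.022 -0.001] ang [-0.001 -0.002  0.   ]
rim 0
disc 0.14691927276300074 7525 [0.53682377 0.10258711 0.1429423 ] [0.6287796  0.18966002 0.15088641] [0.58280168 0.14612356 0.14691435]
```

>>> arm_command([
  {"dp":[0,-0.021,0.004],"angular":[0,-0.002,0],"gripper":32},
  {"dp":[0,0,0],"angular":[0,0,0],"gripper":32},
  {"dp":[0.04,0,0],"angular":[0,0,0],"gripper":32},
  {"dp":[0.04,0,0],"angular":[0,0,0],"gripper":32},
  {"dp":[0.04,0,0],"angular":[0,0,0],"gripper":32},
  {"dp":[0.03,0,0],"angular":[0,0,0],"gripper":32},
  {"dp":[0,0,0],"angular":[0,0,0],"gripper":32},
  {"dp":[0,0,0],"angular":[0,0,0],"gripper":32},
])

```text
clock: 28.75
position: [0.585, 0.1439, 0.1339]
ee_rot: [0.707, -0.03, 0.706, 0.03]
contact_force: [0.1, -0.2, -1.3]
width: 0.0398
```

```bash
python3 -c "
from h import *
rel([.5843,.144,.122],np.radians(5))"
```

```text
t 28.75 pos [0.585  0.1439 0.1339] jawyaw 4.9 down [ 0.002 -0.    -1.   ] w 39.8 F [ 0.1 -0.2 -1.3] M [-0.01 -0.07 -0.04] q [ 0.13  0.38  1.6  -0.    1.16  0.04]
dp now [ 0.099  0.001 -0.006] dp after turn [ 0.099  0.001 -0.006] ang [-0.001  0.001  0.   ]
```

>>> arm_command([
  {"dp":[0.015,0,-0.004],"angular":[0,0.001,0],"gripper":32},
  {"dp":[0.015,0,0],"angular":[0,0,0],"gripper":32},
  {"dp":[0.015,0,-0.001],"angular":[0,0,0],"gripper":32},
  {"dp":[0.015,0,0],"angular":[0,0,0],"gripper":32},
  {"dp":[0.015,0,-0.001],"angular":[0,0,0],"gripper":32},
  {"dp":[0.01,0,0],"angular":[0,0,0],"gripper":32},
  {"dp":[0,0,0],"angular":[0,0,0],"gripper":32},
  {"dp":[0,0,0],"angular":[0,0,0],"gripper":32},
])

```text
clock: 29.75
position: [0.5845, 0.1439, 0.1233]
ee_rot: [0.707, -0.03, 0.706, 0.03]
contact_force: [0.4, 0.7, -1.8]
width: 0.0396
```

```bash
python3 -c "
from h import *
rel([.5843,.144,.122],np.radians(5))"
```

```text
t 29.75 pos [0.5845 0.1439 0.1233] jawyaw 4.9 down [ 0.001 -0.    -1.   ] w 39.6 F [ 0.4  0.7 -1.8] M [0.01 0.01 0.03] q [ 0.13  0.39  1.61 -0.    1.14  0.04]
dp now [ 0.011  0.001 -0.001] dp after turn [ 0.011  0.001 -0.001] ang [-0.001  0.001  0.   ]
```

>>> arm_command([
  {"dp":[0.01,0,0],"angular":[0,0,0],"gripper":32},
  {"dp":[0.008,0,0],"angular":[0,0,0],"gripper":32},
  {"dp":[0.006,0,0],"angular":[0,0,0],"gripper":32},
  {"dp":[0.006,0,0],"angular":[0,0,0],"gripper":32},
  {"dp":[0,0,0],"angular":[0,0,0],"gripper":32},
  {"dp":[0,0,0],"angular":[0,0,0],"gripper":32},
  {"dp":[0,0,0],"angular":[0,0,0],"gripper":32},
  {"dp":[0,0,0],"angular":[0,0,0],"gripper":32},
])

```text
clock: 30.75
position: [0.5846, 0.1439, 0.1222]
ee_rot: [0.707, -0.03, 0.705, 0.03]
contact_force: [-1.5, -0.2, 3.4]
width: 0.0401
```

```bash
python3 -c "
from h import *
rel([.5843,.144,.122],np.radians(5))"
```

```text
t 30.75 pos [0.5846 0.1439 0.1222] jawyaw 4.9 down [ 0.003 -0.    -1.   ] w 40.1 F [-1.5 -0.2  3.4] M [-0.05  0.22  0.02] q [ 0.13  0.39  1.61 -0.    1.13  0.04]
dp now [ 0.002  0.001 -0.003] dp after turn [ 0.002  0.001 -0.003] ang [-0.001  0.002  0.   ]
```

The lid is resting on the rim, as expected at TCP 0.122. I'll release and rise.

>>> arm_command([
  {"dp":[0,0,0],"angular":[0,0,0],"gripper":46},
  {"dp":[0,0,0],"angular":[0,0,0],"gripper":52},
  {"dp":[0,0,0],"angular":[0,0,0],"gripper":52},
  {"dp":[-0.05,0,0],"angular":[0,0,0],"gripper":52},
  {"dp":[-0.15,0,0],"angular":[0,0,0],"gripper":52},
  {"dp":[-0.25,0,0],"angular":[0,0,0],"gripper":52},
  {"dp":[-0.3,0,0],"angular":[0,0,0],"gripper":52},
  {"dp":[-0.2,0,0],"angular":[0,0,0],"gripper":52},
])

```text
clock: 31.75
position: [0.5837, 0.1438, 0.2371]
ee_rot: [0.706, -0.03, 0.707, 0.03]
contact_force: [0.4, 0.8, -0.2]
width: 0.0521
```

Run:
```python
from h import *
rel([.584,.144,.25],np.radians(5))
for n in ('wrist','scene'):
    d=grab(n);P=points(d);D=d['depth'];r=np.hypot(P[...,0]-.584,P[...,1]-.1437)
    for nm,m in (('disc',(r>.025)&(r<.042)&(abs(P[...,2]-.116)<.015)),('cap',(r<.017)&(P[...,2]>.11)&(P[...,2]<.17))):
        q=P[(D>0)&m];A=np.c_[q[:,:2]-[.584,.1437],np.ones(len(q))];c=np.linalg.lstsq(A,q[:,2],rcond=None)[0];print(n,nm,len(q),'z',np.median(q[:,2]).round(4),'slope',c[:2].round(3))
    q=P[(D>0)&(r<.055)&(abs(P[...,2]-.116)<.004)];print('extent centre',((q.min(0)+q.max(0))/2).round(4),(q.max(0)-q.min(0)).round(3))
    cv2.imwrite(f'pics/k_{n}.png',d['image'])
```

```text
t 31.75 pos [0.5837 0.1438 0.2371] jawyaw 4.9 down [-0.002 -0.001 -1.   ] w 52.1 F [ 0.4  0.8 -0.2] M [-0.02 -0.02 -0.04] q [ 0.13  0.31  1.44 -0.    1.39  0.04]
dp now [-0.107  0.001  0.002] dp after turn [-0.107  0.001  0.002] ang [-0.001 -0.001  0.   ]
wrist disc 3201 z 0.1163 slope [-0.003 -0.001]
wrist cap 1004 z 0.1402 slope [-0.004  0.005]
extent centre [0.5834 0.1433 0.116 ] [0.092 0.087 0.008]
scene disc 445 z 0.1158 slope [0.018 0.007]
scene cap 133 z 0.1401 slope [ 0.007 -0.02 ]
extent centre [0.5842 0.1433 0.116 ] [0.09  0.089 0.008]
```

View pics/k_wrist.png

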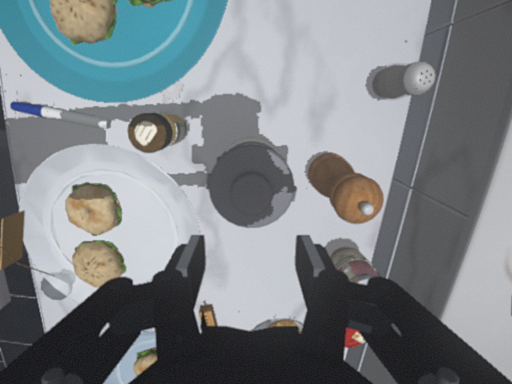

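The lid sits flat and centred at (251,184). Its disc top is at z 0.116 (rim + 4 mm) and the cap top at 0.140 (rim + 28 mm), both as expected when it is seated. The surrounding items stand where they did and the gripper is clear, so I'll hand in.

```bash
python3 -c "
from rig import sign_off
print(sign_off())"
```

```text
the job is handed in; nothing more can be done
None
```

The paddle is fully home on the drive and the lid sits flat on the bowl's rim. I handed the job in at about 32 s of the 72 s allowed.

- **Paddle:** I lowered it over the pin until it rested on the driver, then turned it under light pressure, with readings up to about 9 N. It dropped in at a jaw angle of about 5°. The camera put the hub top at z 0.132, 20 mm above the rim as specified for fully home.
- **Lid:** I set it down until it touched at about 5 N, then let go. The disc top read 0.116, which is rim + 4 mm. The cap top read 0.140, which is rim + 28 mm. Both match a seated lid.
- **Level and centre:** The wrist camera showed the lid within 0.3° of level. The scene camera read up to about 1°, on far fewer points. The lid is centred within about 1 mm of the rim.
- **Surroundings:** The last picture showed the things in view standing where they were, and no contact was felt with any of them. I did not measure their positions again, and the honey jar, jam jar and price block were partly hidden by the gripper.
- **One check disagreed:** I judged the driver and paddle angles from the images as already aligned, but the paddle did not drop there. It needed roughly another 45° of turning by feel. Sideways drift while pressing down also had to be corrected several times.

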